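# Find and mark the high spot of a wheel on the run-out tester

## Task

Somewhere on the rim of the wheel on the run-out tester is a high spot. Turn the wheel slowly by its crank until you feel the crest of the high spot bearing on the spring pointer, stop there, then gently press the red marking plunger fully down once and let it come back up, leaving the wheel standing with its high spot at the pointer. Do not let the wheel whirl or force the crank, do not touch the pointer or its blue block, never press the plunger anywhere but at the high spot, and leave the other things on the bench alone.

Things in the scene. Friction and masses are not known exactly. Their poses are not given: they have to be found in the camera images.
- wheel: Bright aluminium wheel, 120 mm diameter, 20 mm thick, lying flat (30 to 50 mm above the bench), turning endlessly either way about its upright axle. Origin on the axle at the wheel's underside, z up; -x points to the crank. Steel hub, 26 mm diameter, 7 mm above its face. The bearing keeps the wheel where it is left (0.06 N m friction, 1.5 N at the crank). Somewhere on its rim is the high spot.
- stand: Grey base plate of the tester, 170 (x) x 262 (y) x 20 mm, fixed to the bench; origin on the bench under the axle, the plate reaching from y = -82 to 180 mm. The wheel's high spot is a smooth aluminium bulge of the rim, up to 3.5 mm proud and about 26 mm long, at an angle to the crank that differs every time and is not given.
- crank_grip (a point): Middle of the crank: a black upright handle, 14 mm diameter and 44 mm tall (52 to 96 mm above the bench; this point is 76 mm above it), that spins freely on its own pin 40 mm from the axle on top of the wheel, so that a hand can go round without turning.
- gauge: Blue gauge block, 50 x 36 mm, top 62 mm above the bench, fixed to the base. Origin on the bench under the axle; its y axis points from there along the pointer to the block's centre at y = 107 mm; z up. From it a steel pointer, 8 mm diameter, reaches to the rim, sprung: 2 N at first touch, 2 N more per mm. An orange flag on top moves back about 3 mm with it at the crest.
- pointer_tip (a point): The pointer's tip at rest, 60.5 mm from the axle, 40 mm above the bench. Only the high spot touches it; then the crank takes 2 to 9 N more to turn: the drag begins about 0.24 rad before the crest, is greatest while climbing and nearly gone just past the crest, either way round. Friction holds the wheel if let go at the crest.
- marker_top (a point): Middle of the top of the red round marking plunger, 28 mm diameter, 80 mm above the bench, on a dark post on the base plate beside the blue block (at x = 55 mm, y = 145 mm in the frame of gauge). It presses straight down.
- marker (a joint): Travel of the marking plunger in m: 0 up, 0.006 fully down (about 6 N); a spring returns it.
- marker_post: The dark post, 32 mm diameter, that carries the plunger. Origin on the bench level under its centre.
- jar: Small clear jar with a blue lid, 48 mm diameter, 70 mm tall, standing on the bench; leave it. Origin under its centre.
- module: Green circuit module, 75 x 55 x 17 mm, lying on the bench; leave it. Origin under its centre.
- driver: Orange-handled screwdriver, 170 mm long, lying on the bench; leave it. Origin at its underside, x along its blade.

How it is judged:
On the way, in this order (a step that is already met when the one before it is completed fails the run):
1. the wheel stands still with the crest of its high spot on the pointer (contact force between wheel and gauge above 6.2 N and angular speed of wheel below 0.15 rad/s), for 0.3 s.
2. the plunger is pressed down with the high spot still at the pointer (contact force between wheel and gauge above 6.2 N and value of joint marker above 0.0045 m), for 0.05 s.
At the end, for the whole second after the job is handed in: The plunger has been pressed (at least 4.5 mm) at the high spot and is back up (within 1.5 mm); the wheel stands still with the crest of its high spot bearing on the pointer with more than 6.2 N (the crest to within about 7 degrees either way), and the robot has let go (contact force between wheel and gauge above 6.2 N and angular speed of wheel below 0.05 rad/s and value of joint marker below 0.0015 m); the robot touches nothing.
It fails at once if the plunger is pressed with the high spot away from the pointer (value of joint marker above 0.003 m and contact force between wheel and gauge below 5.8 N).
It fails at once if the wheel whirls (faster than 4 rad/s) (angular speed of wheel above 4 rad/s).
It fails at once if the robot presses on the gauge block or its pointer with more than 4 N (contact force between any of the arm, the fingers and gauge above 4 N).
It fails at once if the plunger is pressed with more than 30 N, or the wheel or crank forced with more than 130 N of finger force in all (contact force between anything else and marker_post above 30 N or contact force between the fingers and wheel above 130 N).
It fails at once if the jar, the circuit module or the screwdriver is moved by more than 20 mm (distance of any of jar, module, driver from where it was at the start of the episode above 0.02 m).
It also fails if it takes over 72 s, if anything falls off the work surface, if the arm or the gripper's body presses on something with over 40 N, if the wrist force passes 120 N, or if a joint passes its speed limit or range.

## Robot

A 6-joint arm with a two-finger parallel gripper is mounted at the origin on the work surface. World frame = base frame: x ahead of the robot, y to its left, z up, the work surface at z = 0. Lengths are in m, angles in rad, forces in N, time in s.
With the tool pointing down it reaches from about 0.275 to 0.825 m from the base axis. Payload 4.9 kg.
Tool frame: the origin (TCP) lies midway between the tips of the shut fingers; the grasp point (between the pads) lies 19 mm behind it (bot.grip_depth is the distance from the TCP to the grasp point, in m); y points along the fingers, x is the direction in which the jaws open and shut, and the axes are right-handed (so a half turn about y gives the same grasp; the last joint's range is limited). The gripper opens to 85 mm and grips with 20 to 120 N. Pads are 22 mm wide; open, the fingers measure 114 mm over their backs; the gripper's body (76 mm by 85 mm) begins 54 mm behind the grasp point. The pads swing forward as they close: fully open they stand 13 mm farther back than shut.
Start: joints at [-1.248, 0.326, -0.193, 1.052, 0, 1.437], TCP at [0.243, -0.494, 0.231] pointing down, gripper open.
Joint ranges: [-2.65, 2.65], [-0.97, 1.79], [-1.3, 1.35], [-1.93, 2.1], [-1.47, 1.37], [-3.14, 3.14]. Speed limits (rad/s): [2.57, 2.57, 3.14, 3.14, 3.14, 3.14].

## Interface

Orientations are given as a unit quaternion [w, x, y, z].
In Python, from cell import bot gives the robot as it stands. Calls block until the motion is done:
- bot.move_pose(position, orientation): joint-space move of the TCP to a pose.
- bot.move_linear(position, speed=0.15, rotation=None, until_force=None): straight line of the TCP; rotation=None keeps the orientation; speed is the mean speed in m/s. With until_force (N) it stops when the force on the tool has changed by that much, and returns True; else False.
- bot.goto_joints(angles): joint-space move.
- bot.set_gripper(opening, grasp_force=None): opening from 0.0 (shut) to 1.0 (fully open); grasp_force is the grip in N (None keeps the last); returns when the fingers have stopped.
- bot.wait(seconds).
- bot.solve_ik(position, orientation): joint angles nearest the present ones, or None.
- bot.camera(name): name is "side" or "top" or "wrist"; returns the picture (384x512x3 uint8, red, green, blue); there is no depth.
- bot.calibration(name): a dict with "mtx" (3x3 intrinsics, pixels), "extrinsics" (4x4, takes a point from world to camera coordinates); the wrist camera has in their place "hand_eye" (4x4, takes a point from camera to tool coordinates, whose origin is the TCP and whose axes are the tool frame's). Camera axes: x right, y down, z forward; pixel columns grow to the right and rows downward; lengths in m; the calibration is good to about 2 mm. The wrist camera is an equidistant fisheye: a pixel r from the principal point sees the ray r / f radians off the axis. A picture is of the moment at which its call begins: read the wrist's pose just before it. calibration takes no time and is no camera call.
A pose or a line that the arm cannot do raises bot.PlanningError and nothing moves.
- bot.close_job(): hands the job in, once; it reports no verdict.
Trained networks look in the newest picture that a camera, given by its name, has taken for a name from the list of things; names that differ only in an ending like _2 or _b are one class to them, and where a whole thing is asked for, a point or a joint stands for the part that bears it (a point fixed in the world has none). Each returns a list of dicts, best first, with "confidence" (0 to 1); they miss things now and then, are a little off and sometimes report something else, mostly with a low value. They report only what shows in the picture. A call takes as long as a camera call.
- bot.search_frame(camera, thing): "bbox" ([left, top, width, height] in pixels, round what is visible of it).
Readings, each from a call of its own:
- bot.read_clock(): time.
- bot.read_joint_positions(): joint angles.
- bot.read_joint_vel(): joint speeds.
- bot.read_joint_efforts(): joint torques, N m.
- bot.read_position(): TCP position.
- bot.read_tool_rot(): TCP orientation.
- bot.read_ft_force(): force on the tool from outside, world axes, zero at the start.
- bot.read_moment(): the same for the moment, N m.
- bot.read_gripper_width(): opening from 0.0 (shut) to 1.0 (fully open).
Only numpy, scipy, OpenCV 4.12 (cv2) and the standard library are available. Lean on these libraries where they do the work, as an engineer would, in place of code of your own. Each camera call takes 0.05 s, during which the arm holds its last target. There are 200 camera calls.

## Working session

There is one attempt and no reset: what is moved stays moved. The work goes in short steps, each a Python script; the robot and the scene stay as the last script left them, time stands still between calls to the robot, and variables do not carry over. Pictures are saved under pics/ and viewed, about 8 in all and at most 12, crops included, and the job is handed in when it is done.

```bash
mkdir -p pics; ls
python3 - <<'E'
from cell import bot
import cv2,numpy as np
ims=[]
for c in ["top","side"]:
    im=bot.camera(c); cv2.imwrite(f"pics/{c}0.png",im[:,:,::-1])
    k=bot.calibration(c); print(c,np.round(k["mtx"],1).tolist(),np.round(k["extrinsics"],4).tolist())
    for t in ["wheel","stand","crank_grip","gauge","marker_top","jar","module","driver"]:
        print(t,[(np.round(d["bbox"]).tolist(),round(d["confidence"],2)) for d in bot.search_frame(c,t)[:2]])
print(bot.read_clock(),bot.read_tool_rot())
E
```

```text
pics
top [[347.8, 0.0, 256.5], [0.0, 347.8, 191.5], [0.0, 0.0, 1.0]] [[-0.06, -0.9982, 0.0034, 0.0245], [-0.9661, 0.0572, -0.2519, 0.5395], [0.2513, -0.0184, -0.9677, 0.5957], [0.0, 0.0, 0.0, 1.0]]
wheel [([315.0, 207.0, 15.0, 11.0], 0.65)]
stand [([209.0, 163.0, 140.0, 98.0], 0.82)]
crank_grip []
gauge [([241.0, 195.0, 30.0, 32.0], 0.59)]
marker_top [([232.0, 134.0, 81.0, 26.0], 0.5), ([218.0, 174.0, 18.0, 14.0], 0.48)]
jar [([230.0, 269.0, 24.0, 24.0], 0.95)]
module [([357.0, 191.0, 38.0, 41.0], 0.85)]
driver [([233.0, 132.0, 78.0, 30.0], 0.78)]
side [[485.6, 0.0, 259.4], [0.0, 485.6, 188.8], [0.0, 0.0, 1.0]] [[-0.9236, -0.3829, -0.0181, 0.484], [-0.2833, 0.7135, -0.6408, 0.1977], [0.2583, -0.5867, -0.7675, 0.876], [0.0, 0.0, 0.0, 1.0]]
wheel [([256.0, 142.0, 52.0, 48.0], 0.9), ([224.0, 198.0, 17.0, 12.0], 0.37)]
stand [([210.0, 142.0, 118.0, 115.0], 0.55)]
crank_grip []
gauge [([247.0, 188.0, 33.0, 34.0], 0.9), ([226.0, 198.0, 17.0, 14.0], 0.65)]
marker_top [([222.0, 195.0, 17.0, 14.0], 0.48), ([292.0, 144.0, 10.0, 15.0], 0.34)]
jar [([309.0, 218.0, 30.0, 42.0], 0.69)]
module [([291.0, 127.0, 38.0, 19.0], 0.88)]
driver [([208.0, 145.0, 22.0, 59.0], 0.93)]
0.9 [-0.60020596  0.60023841 -0.37379323  0.37382519]
```

Run:
```python
import cv2,numpy as np
a=cv2.imread("pics/top0.png")[120:300,195:400];b=cv2.imread("pics/side0.png")[120:265,195:345]
a=cv2.resize(a,(410*1,360),interpolation=3);b=cv2.resize(b,(372,360),interpolation=3)
cv2.imwrite("pics/v1.png",np.hstack([a,b]))
```

```text
(no output)
```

View pics/v1.png

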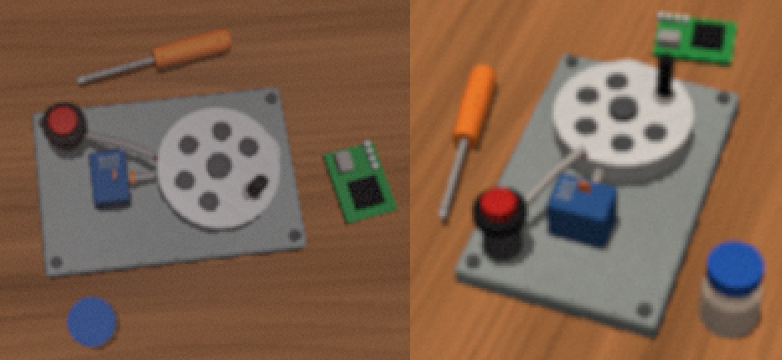

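```bash
cat > h.py <<'E'
from cell import bot
import cv2,numpy as np
from scipy.spatial.transform import Rotation as R
def ray(c,uv):
    k=bot.calibration(c);K=k["mtx"];T=k["extrinsics"]
    d=T[:3,:3].T@np.linalg.inv(K)@[*uv,1.];return -T[:3,:3].T@T[:3,3],d
def at(c,uv,z):
    o,d=ray(c,uv);return o+d*(z-o[2])/d[2]
def wpt(uv,z,p,q):  # wrist pixel -> plane z
    k=bot.calibration("wrist");K=k["mtx"];H=k["hand_eye"]
    v=(np.array(uv)-K[:2,2])/[K[0,0],K[1,1]];r=np.linalg.norm(v)
    d=np.r_[v/r*np.sin(r),np.cos(r)]
    Rm=R.from_quat(np.r_[q[1:],q[0]]).as_matrix()
    o=p+Rm@H[:3,3];d=Rm@H[:3,:3]@d
    return o+d*(z-o[2])/d[2]
def wpix(P,p,q):
    k=bot.calibration("wrist");K=k["mtx"];H=k["hand_eye"]
    Rm=R.from_quat(np.r_[q[1:],q[0]]).as_matrix()
    c=np.linalg.inv(H)@np.r_[Rm.T@(np.array(P)-p),1];c=c[:3]
    r=np.arctan2(np.hypot(c[0],c[1]),c[2]);u=c[:2]/np.hypot(c[0],c[1])*r
    return u*[K[0,0],K[1,1]]+K[:2,2]
def down(yaw): # tool z down; tool x (jaw axis) at angle yaw in world
    x=np.array([np.cos(yaw),np.sin(yaw),0]);z=np.array([0,0,-1.]);M=np.c_[x,np.cross(z,x),z]
    q=R.from_matrix(M).as_quat();return np.r_[q[3],q[:3]]
E
python3 - <<'E'
from h import *
for n,t,s,z in [("hub",(304,202.5),(280.9,163.5),.057),("red",(226,180),(230.1,201.4),.08),("crank",(326,210.5),(297.8,144.2),.096)]:
    print(n,at("top",t,z).round(4),at("side",s,z).round(4))
print(bot.calibration("wrist")["hand_eye"].round(3).tolist(), bot.calibration("wrist")["mtx"].tolist())
q=np.array(bot.read_tool_rot());print(R.from_quat(np.r_[q[1:],q[0]]).as_matrix().round(2).tolist())
E
```

```text
hub [ 0.5158 -0.0982  0.057 ] [ 0.514  -0.0964  0.057 ]
red [0.5631 0.0489 0.08  ] [0.5618 0.0516 0.08  ]
crank [ 0.4902 -0.1304  0.096 ] [ 0.4886 -0.1259  0.096 ]
[[1.0, 0.001, 0.001, 0.0], [-0.0, -0.325, 0.946, -0.144], [0.001, -0.946, -0.325, 0.082], [0.0, 0.0, 0.0, 1.0]] [[297.3186396354542, 0.0, 253.5366497370563], [0.0, 297.3186396354542, 194.66066867915916], [0.0, 0.0, 1.0]]
[[0.44, 0.0, 0.9], [-0.9, -0.0, 0.44], [0.0, -1.0, -0.0]]
```

```bash
cat >> h.py <<'E'
def down(yaw): # tool y down; tool x (jaw axis) at angle yaw in world
    x=np.array([np.cos(yaw),np.sin(yaw),0]);y=np.array([0,0,-1.]);M=np.c_[x,y,np.cross(x,y)]
    q=R.from_matrix(M).as_quat();return np.r_[q[3],q[:3]]
E
python3 - <<'E'
from h import *
C=np.array([.515,-.0973])
for d in range(-180,180,40):
    j=bot.solve_ik([*(C+.04*np.array([np.cos(np.radians(d)),np.sin(np.radians(d))])),.06],down(np.radians(d+90)))
    print(d,None if j is None else np.round(j,2))
bot.move_pose([.515,-.0973,.25],down(np.radians(0)))
p=np.array(bot.read_position());q=np.array(bot.read_tool_rot());im=bot.camera("wrist")
np.savez("w1",p=p,q=q,im=im)
cv2.imwrite("pics/w1.png",cv2.resize(im[:,:,::-1],(800,600),interpolation=3))
print(bot.read_clock(),p,bot.read_joint_positions())
for n,P in [("hub",[.515,-.0973,.057]),("red",[.5625,.05,.08]),("crank",[.4895,-.128,.096])]: print(n,wpix(P,p,q)*1.5625)
E
```

```text
-180 [-0.35  0.4  -0.58  0.58  0.    2.79]
-140 [-0.4   0.43 -0.55  0.6   0.    2.05]
-100 [-0.4   0.46 -0.48  0.63  0.    1.34]
-60 [-0.38  0.5  -0.41  0.66  0.    0.67]
-20 [-0.33  0.52 -0.38  0.68  0.    0.02]
20 [-0.28  0.51 -0.39  0.67  0.   -0.63]
60 [-0.25  0.48 -0.44  0.64  0.   -1.3 ]
100 [-0.26  0.44 -0.52  0.61  0.   -2.  ]
140 [-0.3   0.41 -0.57  0.59  0.   -2.74]
2.7083 [ 0.5149161  -0.09815077  0.24995369] [-3.29353013e-01  2.66382090e-01 -2.27136593e-01  1.07733976e+00
 -2.43631800e-04  1.24322493e+00]
hub [397.73721013 261.03961155]
red [469.57054242  56.45565632]
crank [360.67856237 318.20651783]
```

View pics/w1.png

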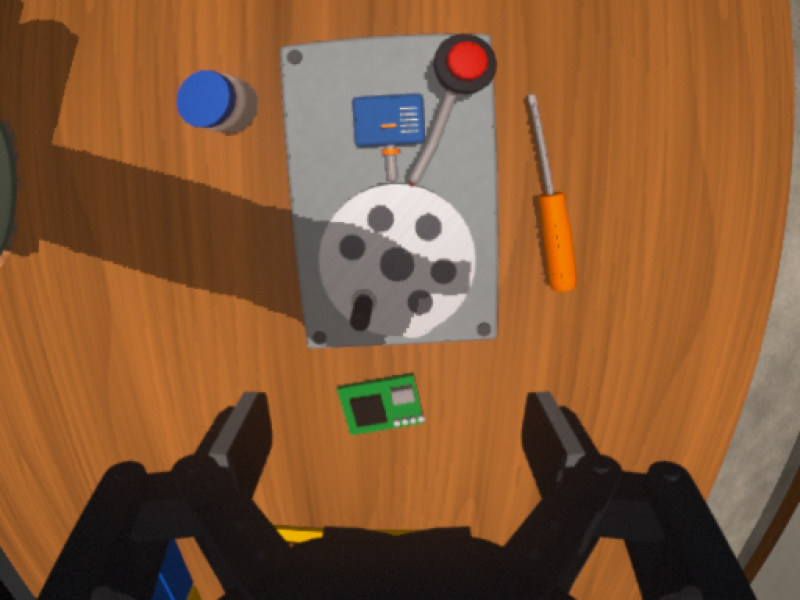

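Run:
```python
from h import *
w=np.load("w1.npz");p,q,im=w["p"],w["q"],w["im"]
H=wpt(np.array([397,264])/1.5625,.057,p,q);Rd=wpt(np.array([467,61])/1.5625,.08,p,q);Cr=wpt(np.array([361.5,317])/1.5625,.096,p,q)
print(H,Rd,Cr,np.linalg.norm(Rd-H),np.linalg.norm((Cr-H)[:2]))
ds=np.radians(np.arange(-180,180,.5));rs=np.arange(.05,.072,.0002)
m=np.array([[wpix([H[0]+r*np.cos(d),H[1]+r*np.sin(d),.05],p,q) for d in ds] for r in rs]).astype(np.float32)
s=cv2.remap(im,m[...,0],m[...,1],cv2.INTER_LINEAR)
cv2.imwrite("pics/pol.png",cv2.resize(s[::-1,:,::-1],(720,330)))
```

```text
[ 0.51445118 -0.09957412  0.057     ] [0.56076156 0.04669133 0.08      ] [ 0.49008869 -0.12711544  0.096     ] 0.15513618048971714 0.03677030015223755Traceback (most recent call last):
  File "<stdin>", line 6, in <module>
  File "h.py", line 17, in wpix
    k=bot.calibration("wrist");K=k["mtx"];H=k["hand_eye"]
ValueError: time passes only in moves, steps and waits
```

```bash
sed -i 's/k=bot.calibration("wrist")/k=WK/' h.py; sed -i '3a WK=bot.calibration("wrist")' h.py
python3 - <<'E'
from h import *
w=np.load("w1.npz");p,q,im=w["p"],w["q"],w["im"]
H=[.5145,-.0993]
ds=np.radians(np.arange(-180,180,.5));rs=np.arange(.05,.072,.0002)
m=np.array([[wpix([H[0]+r*np.cos(d),H[1]+r*np.sin(d),.05],p,q) for d in ds] for r in rs]).astype(np.float32)
s=cv2.remap(im,m[...,0],m[...,1],cv2.INTER_LINEAR)
cv2.imwrite("pics/pol.png",cv2.resize(s[::-1,:,::-1],(720,330)))
E
```

```text
(no output)
```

View pics/pol.png

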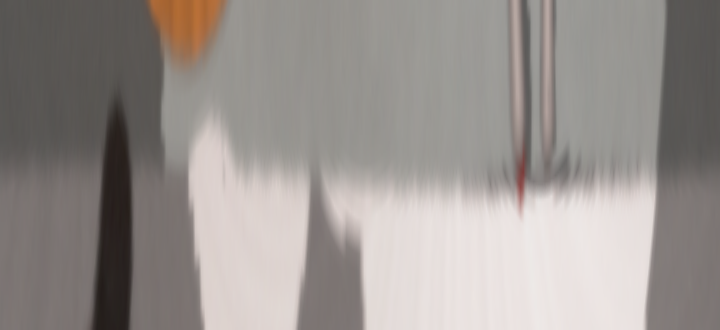

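```bash
cat >> h.py <<'E'
C=np.array([.5147,-.0985])
def cp(d,z=.062,r=.04): return [C[0]+r*np.cos(d),C[1]+r*np.sin(d),z]
def ft(d):
    f=np.array(bot.read_ft_force());u=np.array([np.cos(d),np.sin(d)]);t=np.array([-u[1],u[0]])
    return f,f[:2]@t,f[:2]@u
def turn(a,b,step,speed=.03,lim=25):
    n=max(1,int(np.ceil(abs(b-a)/step)));log=[]
    for d in np.linspace(a,b,n+1)[1:]:
        bot.move_linear(cp(d),speed=speed,rotation=down(d+np.pi/2))
        f,t,r=ft(d);log.append((np.degrees(d),t,r,f[2]))
        if np.abs(f).max()>lim: print("LIMIT");break
    print(np.round(log,1).tolist());return d
E
python3 - <<'E'
from h import *
d=np.radians(-131)
bot.move_pose(cp(d,.16),down(d+np.pi/2))
bot.set_gripper(.5)
print(bot.move_linear(cp(d),speed=.1,until_force=8),bot.read_position())
print(ft(d)); bot.set_gripper(0.,20); print(ft(d),bot.read_gripper_width())
d=turn(d,d+.4,.1); print(d,bot.read_clock())
im=bot.camera("wrist");cv2.imwrite("pics/w2.png",im[:,:,::-1])
E
```

```text
False [ 0.48893162 -0.12890771  0.0625175 ]
(array([-0.64475293, -0.80596862, -0.42491861]), np.float64(0.04216178139960857), np.float64(1.0312682219801397))
(array([-3.48340085e-03,  9.37078588e-02,  4.17018968e+00]), np.float64(-0.06410684282266516), np.float64(-0.06843690217640984)) 0.15698397237827358
[[-125.3, 0.3, 1.2, 4.9], [-119.5, 1.0, 0.5, 4.2], [-113.8, -0.6, -0.2, 6.0], [-108.1, 1.3, 0.2, 6.4]]
-1.8863813201125716 6.4833
```

View pics/w2.png

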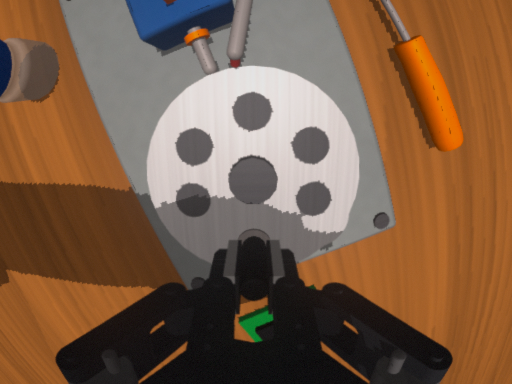

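Run:
```python
from h import *
d=turn(-1.88638,np.radians(18),.15); d=turn(d,np.radians(42),np.radians(1.5),speed=.02,lim=18); print(d,bot.read_clock())
```

```text
[[-99.7, -0.0, 0.2, 4.7], [-91.3, 0.6, 0.6, 5.0], [-82.9, 0.4, 0.2, 5.2], [-74.5, -0.4, -0.2, 6.1], [-66.1, 0.3, 0.4, 5.7], [-57.6, 0.8, -0.2, 6.4], [-49.2, 0.3, -0.3, 6.1], [-40.8, 1.0, -0.6, 6.4], [-32.4, 1.0, -0.1, 6.5], [-24.0, 0.4, -0.3, 5.8], [-15.6, 0.3, 0.7, 6.5], [-7.2, 1.4, -0.8, 5.8], [1.2, 0.8, -0.5, 5.6], [9.6, 0.7, -0.5, 6.0], [18.0, 0.1, -0.0, 6.4]]
[[19.5, -0.2, -1.5, 5.8], [21.0, -1.7, -1.3, 5.9], [22.5, -1.1, -0.2, 6.8], [24.0, -1.3, -1.4, 5.9], [25.5, -2.3, -0.4, 5.5], [27.0, -5.5, -0.3, 4.3], [28.5, -5.9, -1.5, 4.5], [30.0, -6.6, -1.4, 4.0], [31.5, -7.4, -1.2, 4.3], [33.0, -8.3, -1.8, 2.3], [34.5, -8.1, -1.2, 3.0], [36.0, -7.9, -1.7, 2.9], [37.5, -7.4, -2.0, 2.4], [39.0, -7.5, -2.1, 2.2], [40.5, -5.8, -0.6, 2.6], [42.0, -4.9, -1.5, 4.2]]
0.7330382858376184 15.6583
```

Run:
```python
from h import *
d=turn(0.73304,np.radians(51),np.radians(1),speed=.015,lim=18); print(d,bot.read_clock())
im=bot.camera("wrist");cv2.imwrite("pics/w3.png",im[:,:,::-1])
```

```text
[[43.0, -5.2, -1.3, 4.1], [44.0, -4.6, -1.3, 5.3], [45.0, -3.6, -0.7, 7.0], [46.0, -2.2, -1.1, 7.8], [47.0, -1.0, -1.8, 8.2], [48.0, -1.7, -1.9, 7.3], [49.0, -1.7, -1.6, 9.1], [50.0, -0.5, -1.7, 8.2], [51.0, -2.0, -1.4, 8.5]]
0.8901179185171081 17.9083
```

Run:
```python
from h import *
a=np.radians
d=turn(a(51),a(59),a(2),speed=.015,lim=18);d=turn(d,a(25),a(1.5),speed=.02,lim=18); print(d,bot.read_clock())
```

```text
[[52.6, -1.3, -1.4, 8.2], [54.2, -2.2, -1.2, 9.1], [55.8, -0.4, -0.8, 8.3], [57.4, 0.1, -2.5, 8.6], [59.0, -1.0, -2.0, 8.4]]
[[57.5, 0.4, -1.9, 9.9], [56.0, 1.2, -2.5, 11.1], [54.6, 2.1, -2.1, 10.9], [53.1, 0.7, -1.5, 10.4], [51.6, 1.4, -1.0, 10.7], [50.1, 2.1, -1.7, 10.8], [48.7, 1.0, -2.4, 10.9], [47.2, 0.8, -0.8, 10.5], [45.7, 2.2, -0.8, 11.4], [44.2, 4.7, -1.0, 13.1], [42.7, 4.2, -1.0, 14.7], [41.3, 5.5, -1.4, 15.3], [39.8, 7.4, -0.6, 14.5], [38.3, 6.6, -1.2, 15.4], [36.8, 7.8, -0.5, 15.5], [35.3, 7.8, -0.9, 15.5], [33.9, 7.5, -0.6, 15.2], [32.4, 8.4, -0.9, 15.8], [30.9, 7.8, -0.3, 14.3], [29.4, 6.7, -1.2, 13.2], [28.0, 4.5, -0.4, 13.3], [26.5, 4.6, -0.7, 11.8], [25.0, 2.1, 0.0, 10.3]]
0.4363323129985824 24.9583
```

Run:
```python
from h import *
a=np.radians
d=turn(a(25),a(36),a(2.75),speed=.02,lim=18)
bot.wait(.2);print(ft(d))
bot.set_gripper(.5);bot.wait(.3);print(ft(d))
bot.move_linear(cp(d,.16),speed=.12)
bot.move_pose([.515,-.0973,.25],down(0))
p=np.array(bot.read_position());q=np.array(bot.read_tool_rot());im=bot.camera("wrist")
np.savez("w4",p=p,q=q,im=im);print(bot.read_clock(),p)
im1=np.load("w1.npz")["im"]
H=[.5145,-.0993]
ds=np.radians(np.arange(-180,180,.5));rs=np.arange(.05,.072,.0002)
m=np.array([[wpix([H[0]+r*np.cos(t),H[1]+r*np.sin(t),.05],p,q) for t in ds] for r in rs]).astype(np.float32)
s=cv2.resize(cv2.remap(im,m[...,0],m[...,1],cv2.INTER_LINEAR)[::-1],(720,220))
c=lambda i:cv2.resize(i[50:225,195:325],(260*1,350),interpolation=3)
o=np.zeros((570,780,3),np.uint8);o[:350,:260]=c(im1);o[:350,260:520]=c(im);o[350:,:720]=s
o[:,520:780][:350]=cv2.resize(im[75:135,220:280],(260,350),interpolation=3)
cv2.imwrite("pics/v4.png",o[:,:,::-1])
```

```text
[[27.8, -1.6, -0.2, 7.0], [30.5, -5.7, -0.9, 4.8], [33.2, -6.0, -1.7, 4.4], [36.0, -6.6, -1.0, 5.1]]
(array([ 2.61857874, -5.83387414,  4.69250054]), np.float64(-6.25886528637249), np.float64(-1.3105904839228226))
(array([-0.43277476,  0.09245786, -0.76903539]), np.float64(0.3291786043196873), np.float64(-0.295776766756738))
29.7167 [ 0.51487761 -0.09723526  0.24965279]
```

View pics/v4.png

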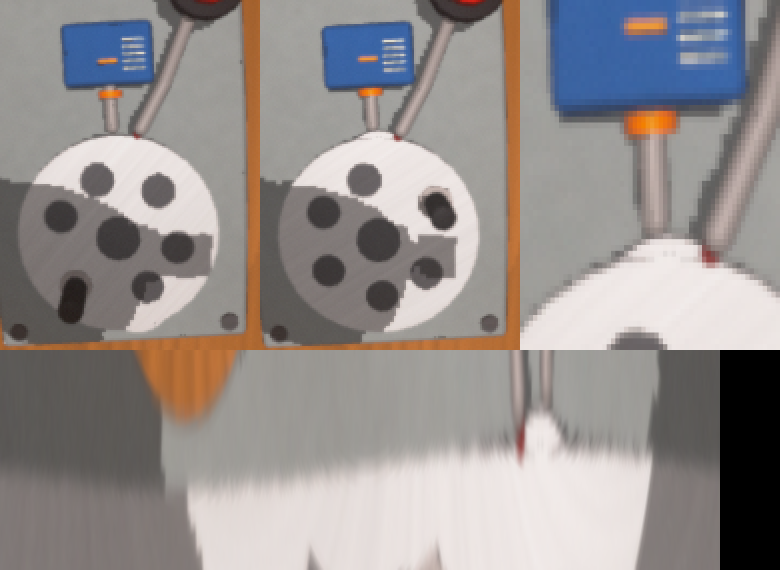

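Run:
```python
from h import *
a=np.radians
d=a(34)
bot.move_pose(cp(d,.16),down(d+np.pi/2))
bot.move_linear(cp(d),speed=.1,until_force=8)
bot.set_gripper(0.,20);print(ft(d))
d=turn(d,a(39.5),a(1.5),speed=.015,lim=18)
bot.wait(.2);print(ft(d))
bot.set_gripper(.5);bot.wait(.2)
bot.move_linear(cp(d,.16),speed=.12)
bot.move_pose([.515,-.0973,.25],down(0))
p=np.array(bot.read_position());q=np.array(bot.read_tool_rot());im=bot.camera("wrist")
np.savez("w5",p=p,q=q,im=im);print(bot.read_clock(),p)
im4=np.load("w4.npz")["im"]
c=lambda i:cv2.resize(i[75:225,195:325],(390,450),interpolation=3)
cv2.imwrite("pics/v5.png",np.hstack([c(im4),c(im)])[:,:,::-1])
```

```text
(array([ 0.09358557, -0.85446215,  2.79720076]), np.float64(-0.7607136090530318), np.float64(-0.40022321601734695))
[[35.4, -4.4, -0.4, 2.6], [36.8, -6.3, -0.7, 2.1], [38.1, -8.3, -1.6, 1.9], [39.5, -7.6, -1.1, 0.9]]
(array([ 3.60391431, -5.80850279,  1.34071022]), np.float64(-6.774354942685713), np.float64(-0.9137932360780154))
37.7417 [ 0.51487495 -0.09722802  0.24963906]
```

View pics/v5.png

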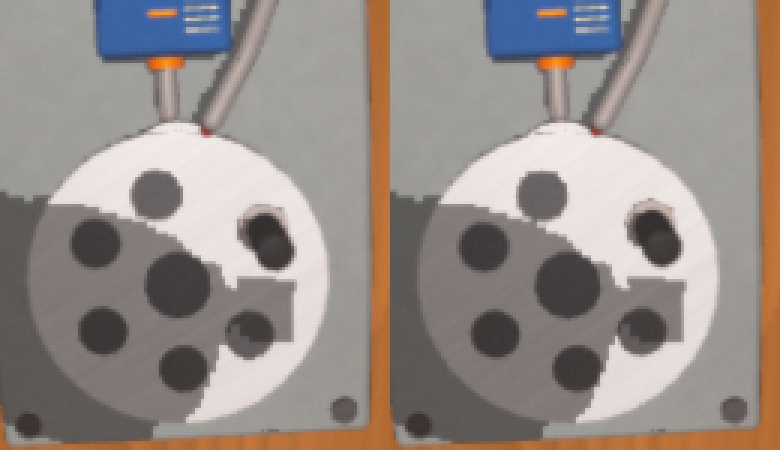

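Run:
```python
from h import *
P=[.562,.0492]
bot.set_gripper(0.)
bot.move_pose([*P,.16],down(0))
bot.move_linear([*P,.09],speed=.08)
f0=bot.read_ft_force();print(f0)
print(bot.move_linear([*P,.072],speed=.01,until_force=11),bot.read_position(),bot.read_ft_force())
bot.wait(.2);print(bot.read_position(),bot.read_ft_force(),bot.read_moment())
```

```text
[ 0.71693469 -0.00168264 -0.03604556]
True [0.56198753 0.04918465 0.07415563] [-1.05703656 -0.82824977  5.24724711]
[0.56201035 0.04921606 0.07416332] [-1.26602533  1.03744459  5.7769738 ] [0.02073631 0.25052948 0.01190907]
```

Run:
```python
from h import *
P=[.562,.0492]
print(bot.move_linear([*P,.0736],speed=.005,until_force=8),bot.read_position(),bot.read_ft_force())
bot.wait(.2);print(bot.read_ft_force())
bot.move_linear([*P,.10],speed=.03);bot.move_linear([*P,.17],speed=.1)
bot.move_pose([.515,-.0973,.25],down(0)); bot.wait(.3);print(bot.read_ft_force())
im=bot.camera("wrist");print(bot.read_clock())
c=lambda i:cv2.resize(i[25:225,195:325],(390,600),interpolation=3)
cv2.imwrite("pics/v6.png",np.hstack([c(np.load("w5.npz")["im"]),c(im)])[:,:,::-1])
```

```text
False [0.56202353 0.04919318 0.07405197] [-2.79431239 -0.41354542  7.01615363]
[-2.52900618  0.0680714   6.34634418]
[-0.39993872  0.39627522  0.05435961]
45.1167
```

View pics/v6.png

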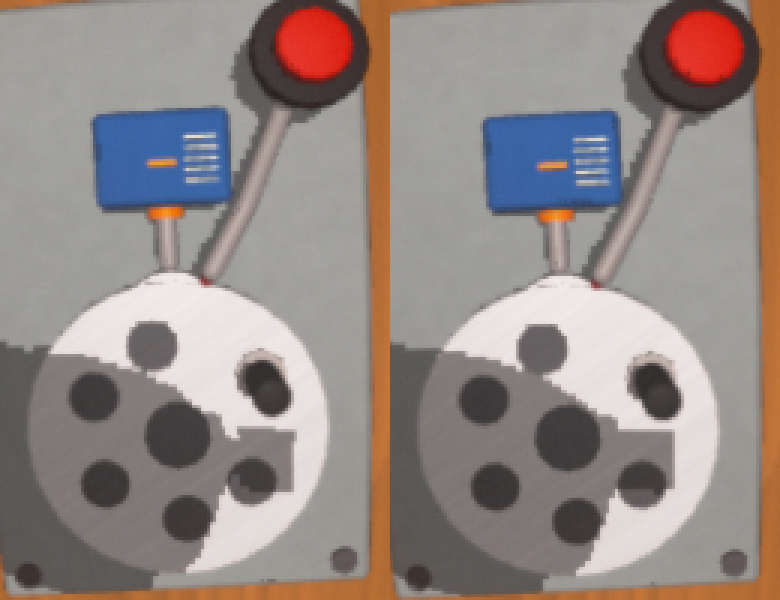

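```bash
python3 -c "
from cell import bot
print(bot.read_ft_force(),bot.close_job())"
```

```text
the job is handed in; nothing more can be done
[-0.50021869 -0.73439964 -0.29817833] None
```

I turned the wheel to its high spot, pressed the plunger there and handed the job in at about 45 s. My last checks all looked right, but `close_job` gives no verdict, so the result isn't confirmed.

- **Finding the crest:** I gripped the crank with 20 N and turned counter-clockwise. The extra drag peaked at about 8 N, and I felt over the bulge in both directions to find its middle.
- **Correction:** after the first release, the picture showed the crest about 3° short of the pointer because the wheel had lagged behind the hand. I gripped again and turned it about 3° further. That picture showed the bulge centred on the pointer to within a degree or two, and the flag pulled back.
- **Plunger:** I pressed it once with the fingers shut, 5.95 mm below its nominal top, with 6–7 N on the tool. I paused partway down, then pushed slightly further to be sure it reached the stop. I did not read the plunger's travel directly.
- **Final state:** in the last picture the plunger was back up, the crest was still at the pointer and the wheel had not moved since the press. The arm was clear, with the force on the tool near zero. I never went near the jar, module or screwdriver, but I did not check where they ended up.

I could not measure the force between the wheel and the pointer. That it is above 6.2 N rests on the crest's position and the flag.

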